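Put a circuit board under the bench microscope and share the picture with the camera

TASK

Slide the board holder along the bench, without lifting it, until the big square chip in the middle of its board is centred under the microscope's lens and its long jaws lie in line with the microscope's light-path rod. Push that rod, now fully out, in to its middle click so that both the eyepieces and the camera get the picture. Let go of everything and leave the other things on the bench where they are.

Things in the scene. Friction and masses are not known exactly. Their poses are not given: they have to be found in the camera images.
- microscope: White trinocular stereo microscope on a boom stand, fixed. Origin: bench point straight below the lens; z up. -x: the side its light-path rod sticks out of, roughly towards the robot. +y: the two eyepieces lean out, 300 to 380 mm up, as far as y = 150 mm. -y: boom and stand. Prism housing 104 x 104 mm about the axis, 222 to 282 mm up; camera above it to 370 mm; nothing under the lens.
- lens (a point): Centre of the lens's lower face, on the optical axis, 120 mm straight above the microscope's origin. A black ring light 84 mm in diameter surrounds it, 124 to 142 mm up.
- stand (a point): Bench-level point under the centre of the stand's base plate (220 x 240 x 22 mm, its 240 mm along the microscope's y). A pillar 32 mm thick and 430 mm tall rises near its middle; a 25 mm boom runs from it to the head, 246 mm above the bench.
- rod (a joint): Light-path rod, level, sliding along the microscope's x, 256 mm above the bench. Three clicks, in m: +0.016 fully out (start), 0 middle, -0.016 fully in. Let go within 6 mm of a click it snaps there, but it can stay halfway between clicks; leaving a click takes about 5 N; 1 mm of play. Outside the housing: 10 mm steel shaft ending in a black round knob, 26 mm in diameter, 22 mm long.
- rod_knob (a point): Centre of the knob's flat outer end face; moves with the rod. It lies at the microscope's -x side, y = 0, 112 mm from the optical axis at the middle click, 128 mm fully out, 96 mm fully in.
- board_holder: Loose aluminium holder, 0.3 to 0.65 kg, flat on the bench. Two parallel jaws along its x, each 200 long, 14 wide, 24 mm high, centre lines at y = -60 and +60 mm, with a green circuit board 120 x 107 mm between them, its top 16 mm up. The jaws stand 40 mm beyond the board at both ends with open space beside them, so a jaw end can be pinched. Origin: bench point below its centre, z up.
- chip (a point): Centre of the top of the big square chip (30 x 30 mm, dark), straight above the holder's origin, 19 mm above the bench.
- solder_spool: Bystander: metal spool of solder, 60 mm diameter, 52 mm high, standing; origin under its centre.
- wire_spool: Bystander: black spool, 56 mm diameter, 40 mm high, standing on the microscope's base plate; origin under its centre.
- screwdriver: Bystander: screwdriver 190 mm long, lying under the boom between the microscope head and the stand's base plate.
- pliers: Bystander: pliers about 155 mm long, lying beyond the board holder, left of the microscope.
- parts_bin: Bystander: grey open parts bin 160 x 110 x 50 mm, left of the board holder; origin under its centre.
- jar: Bystander: glass jar with metal lid, 66 mm diameter, 85 mm high, standing left of the board holder; origin under its centre.

How it is judged:
At the end, for the whole second after the job is handed in: The chip's centre is within 10 mm of the lens axis seen from above, the holder lies flat and still on the bench with its jaws within 0.17 rad (10 degrees) of the rod's direction, and the rod rests at its middle click (within 3 mm) (horizontal distance between chip and lens below 0.01 m and angle between the x axis of board_holder and the x axis of microscope, either way round below 0.17 rad and height (world z) of board_holder below 0.004 m and angle between board_holder's own z axis and vertical below 0.05 rad and linear speed of board_holder below 0.01 m/s and value of joint rod between -0.003 and 0.003 m and velocity of joint rod between -0.01 and 0.01 m/s); the robot touches nothing.
It fails at once if the board holder is lifted more than 30 mm off the bench (height (world z) of board_holder above 0.03 m).
It fails at once if a bystander is moved more than 30 mm (distance of any of solder_spool, wire_spool, screwdriver, pliers, parts_bin, jar from where it was at the start of the episode above 0.03 m).
It also fails if it takes over 45 s, if anything falls off the work surface, if the arm or the gripper's body presses on something with over 40 N, if the wrist force passes 120 N, or if a joint passes its speed limit or range.

ROBOT

A 7-joint arm with a two-finger parallel gripper is mounted at the origin on the work surface. World frame = base frame: x ahead of the robot, y to its left, z up, the work surface at z = 0. Lengths are in m, angles in rad, forces in N, time in s.
With the tool pointing down it reaches from about 0.4 to 0.875 m from the base axis. Payload 6.5 kg.
Tool frame: the origin (TCP) lies at the very end of the fingers, on their centre line; the grasp point (between the pads) lies 19 mm behind it; z points along the fingers, y is the line along which they close (so a half turn about z gives the same grasp; the last joint's range is limited). The gripper opens to 85 mm and grips with 20 to 120 N. Pads are 22 mm wide; open, the fingers measure 114 mm over their backs; the gripper's body (76 mm by 85 mm) begins 54 mm behind the grasp point. The pads swing forward as they close: fully open they stand 13 mm farther back than shut.
Start: joints at [1.144, 0.536, -0.004, 1.538, 0.003, 1.067, -0.071], TCP at [0.229, -0.608, 0.231] pointing down, gripper open.
Joint ranges: [-2.7, 2.7], [-0.37, 2.16], [-1.27, 1.26], [0.24, 2.4], [-1.31, 4.45], [0.19, 1.91], [-2.76, 2.76]. Speed limits (rad/s): [2.39, 2.39, 3.14, 3.14, 3.14, 3.14, 3.14].

INTERFACE

Orientations are given as [roll, pitch, yaw] about the fixed x, y, z axes, in that order (R = Rz(yaw) Ry(pitch) Rx(roll)).
In Python, from cell import r gives the robot as it stands. Calls block until the motion is done:
- r.move_pose(position, orientation): joint-space move of the TCP to a pose.
- r.move_l(position, vel=0.15, attitude=None, force_limit=None): straight line of the TCP; attitude=None keeps the orientation; vel is the mean speed in m/s. With force_limit (N) it stops when the force on the tool has changed by that much, and returns True; else False.
- r.goto_joints(angles): joint-space move.
- r.move_gripper(opening): opening from 0.0 (shut) to 1.0 (fully open); the grip force is fixed at half the most; returns when the fingers have stopped.
- r.hold(seconds).
- r.solve_ik(position, orientation): joint angles nearest the present ones, or None.
- r.observe(): the state.
- r.read_camera(name): name is "scene" or "top"; returns a dict with "image" (384x512x3 uint8, red, green, blue), "camera_matrix" (3x3 intrinsics, pixels), "eye" and "attitude" of the camera in the world. Camera axes: x right, y down, z forward; pixel columns grow to the right and rows downward; lengths in m; the calibration is good to about 2 mm. A picture is of the moment at which its call begins. There is no depth.
A pose or a line that the arm cannot do raises r.IKError and nothing moves.
- r.hand_in(): hands the job in; it is judged then, once.
The state is a dict: "time": time; "joint_pos": joint angles; "joint_velocities": joint speeds; "effort": joint torques, N m; "ee_pos": TCP position; "eef_rot": TCP orientation; "ft_force": force on the tool from outside, world axes, zero at the start; "moment": the same for the moment, N m; "grip_width": opening from 0.0 (shut) to 1.0 (fully open); "grasp_force": force on a finger pad.
Only numpy, scipy, OpenCV 4.12 (cv2) and the standard library are available. Lean on these libraries where they do the work, as an engineer would, in place of code of your own. Each camera call takes 0.05 s, during which the arm holds its last target. There are 200 camera calls.

## Working session

There is one attempt and no reset: what is moved stays moved. The work goes in short steps, each a Python script; the robot and the scene stay as the last script left them, time stands still between calls to the robot, and variables do not carry over. Pictures are saved under pics/ and viewed, at most 10 in all, crops included, and the job is handed in when it is done.

```bash
mkdir -p pics; ls; python3 - <<'E'
from cell import r
import cv2,numpy as np
for n in("scene","top"):
    c=r.read_camera(n); cv2.imwrite(f"pics/{n}0.png",c["image"][:,:,::-1]); print(n,c["camera_matrix"],c["eye"],c["attitude"])
o=r.observe();print(o["time"],o["ee_pos"],o["eef_rot"])
E
```

```text
pics
scene [[430.83535275   0.         255.33211551]
 [  0.         430.83535275 198.12037909]
 [  0.           0.           1.        ]] [ 1.56726988 -0.33071833  0.9781698 ] [-2.23303789  0.00450572  1.22275054]
top [[379.16600817   0.         252.94724344]
 [  0.         379.16600817 193.00057542]
 [  0.           0.           1.        ]] [0.3798886  0.01611616 1.23895812] [-2.9507714   0.02178506 -1.59530791]
0.1 [ 0.2292894  -0.60758925  0.23048371] [-3.13999771e+00  1.04112718e-04  3.60938219e-01]
```

View pics/scene0.png

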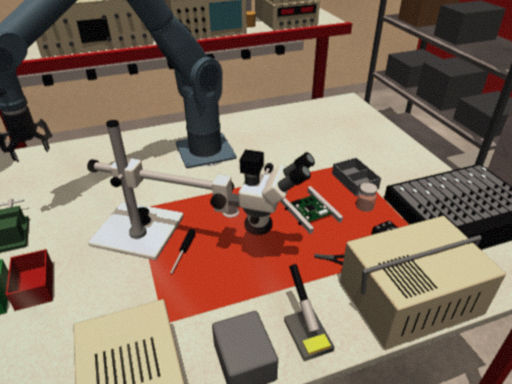

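View pics/top0.png

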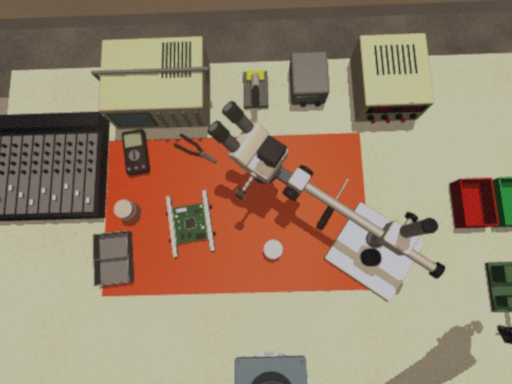

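```bash
cat > h.py <<'E'
import numpy as np, cv2
from scipy.spatial.transform import Rotation as Ro
from cell import r
def ray(c,px):
    d=np.linalg.inv(c["camera_matrix"])@np.array([px[0],px[1],1.0])
    return np.array(c["eye"]),Ro.from_euler("xyz",c["attitude"]).as_matrix()@d
def onz(c,px,z):
    e,d=ray(c,px); return e+d*(z-e[2])/d[2]
def proj(c,p):
    q=c["camera_matrix"]@(Ro.from_euler("xyz",c["attitude"]).as_matrix().T@(np.array(p)-c["eye"])); return q[:2]/q[2]
def cross(c1,p1,c2,p2):
    e1,d1=ray(c1,p1);e2,d2=ray(c2,p2)
    s=np.linalg.lstsq(np.stack([d1,-d2],1),e2-e1,rcond=None)[0]
    a,b=e1+s[0]*d1,e2+s[1]*d2
    return (a+b)/2,np.linalg.norm(a-b)
def crop(c,x,y,w,h,k,name):
    cv2.imwrite(name,cv2.resize(c["image"][y:y+h,x:x+w,::-1],None,fx=k,fy=k,interpolation=cv2.INTER_CUBIC))
E
python3 - <<'E'
from h import *
c=r.read_camera("top"); crop(c,155,95,160,120,5,"pics/t1.png")
c=r.read_camera("scene"); crop(c,200,140,160,120,5,"pics/s1.png")
E
```

```text
(no output)
```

View pics/t1.png

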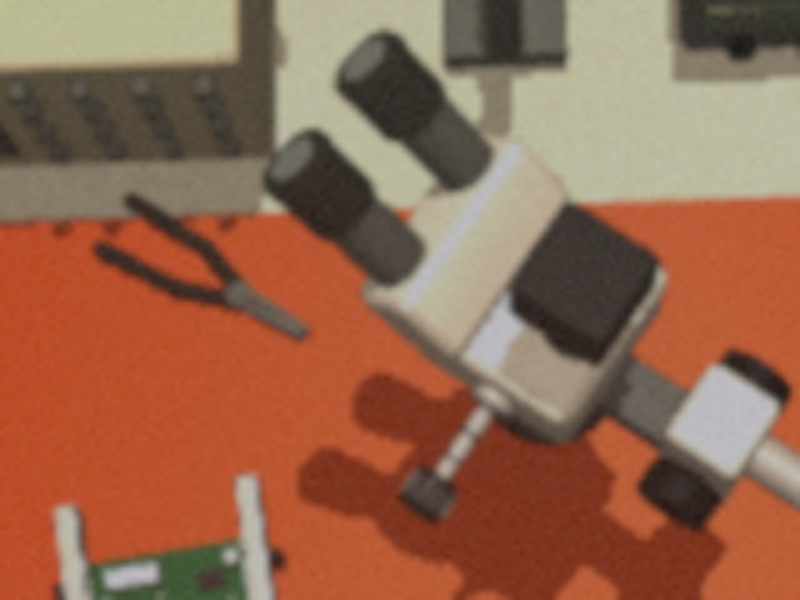

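View pics/s1.png

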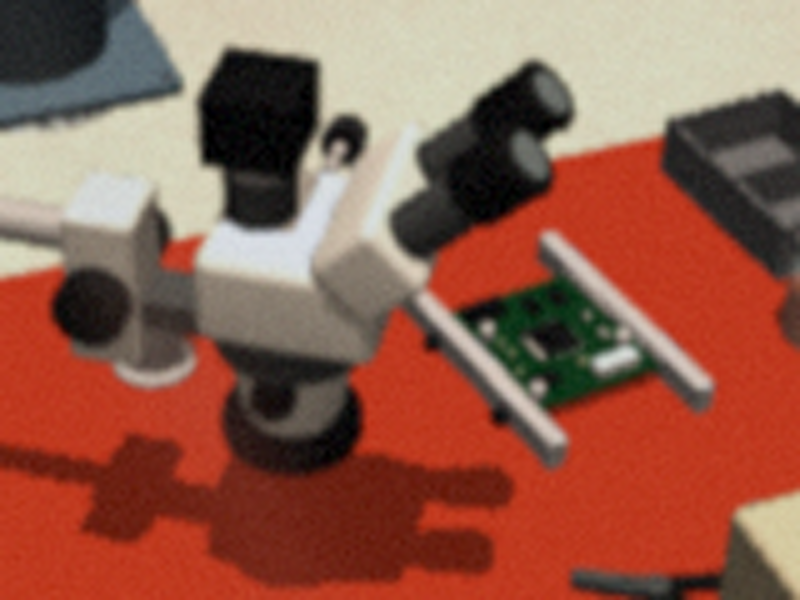

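```bash
python3 - <<'E'
from h import *
np.set_printoptions(precision=4,suppress=True)
T=r.read_camera("top");S=r.read_camera("scene")
f=lambda x,y:(155+x/5,95+y/5); g=lambda x,y:(200+x/5,140+y/5)
print("knob x2",cross(T,f(428,495),S,g(345,137)))
k=onz(T,f(428,495),.256); s=onz(T,f(495,400),.256); d=(s-k)[:2]
yaw=np.arctan2(d[1],d[0]); print("knob",k,"rod yaw",np.degrees(yaw), "axis",k[:2]+.117*d/np.linalg.norm(d))
for z in(.124,.133): print("ring",onz(S,g(292,425 if z>.13 else 432),z))
# boom: line top px (320,195)->(437,268)
hsv=cv2.cvtColor(T["image"],cv2.COLOR_RGB2HSV)
m=((hsv[...,1]<75)&(hsv[...,2]>120)).astype(np.uint8)
b=m.copy();b[:,:308]=0;b[:,350:]=0;b[:175]=0;b[230:]=0
n,l,st,ce=cv2.connectedComponentsWithStats(b);i=1+st[1:,4].argmax()
ys,xs=np.where(l==i);v=cv2.fitLine(np.stack([xs,ys],1).astype(np.float32),2,0,.01,.01).ravel();print("boom",st[i],v)
p=onz(T,v[2:],.25);q=onz(T,v[2:]+20*v[:2],.25);e=(q-p)[:2];print("boom yaw+90",np.degrees(np.arctan2(e[1],e[0]))+90,p)
# jaws
b=m.copy();b[:,:160]=0;b[:,220:]=0;b[:185]=0;b[262:]=0
n,l,st,ce=cv2.connectedComponentsWithStats(b);J=[]
for i in range(1,n):
    if st[i,4]>100:
        ys,xs=np.where(l==i);R=cv2.minAreaRect(np.stack([xs,ys],1).astype(np.float32));bx=cv2.boxPoints(R)
        W=np.array([onz(T,x,.022)[:2] for x in bx]);W0=W.mean(0)
        a=W[1]-W[0] if np.linalg.norm(W[1]-W[0])>np.linalg.norm(W[2]-W[1]) else W[2]-W[1]
        if a[0]<0:a=-a
        print("jaw",st[i],W0,np.linalg.norm(a),np.degrees(np.arctan2(a[1],a[0])))
        J.append(W0)
print(np.mean(J,0), np.linalg.norm(J[0]-J[-1]))
print("chip",onz(T,(190,223),.019))
for nme,px,z in(("jar",(126,210),.085),("bin",(113,259),.05),("solder",(273,250),.052),("pl1",(175,147),.01),("pl2",(215,162),.01),("sd1",(320,227),.01),("sd2",(347,181),.01)): print(nme,onz(T,px,z)[:2])
E
```

```text
knob x2 (array([0.5693, 0.0683, 0.2567]), np.float64(0.005900934030672013))
knob [0.5685 0.0655 0.256 ] rod yaw -35.98145550926855 axis [ 0.6632 -0.0032]
ring [0.6679 0.0012 0.124 ]
ring [ 0.6715 -0.0001  0.133 ]
boom [308 175  42  43 432] [  0.8302   0.5574 328.7245 198.2454]
boom yaw+90 -36.66080648708548 [ 0.5516 -0.1666  0.25  ]
jaw [199 190  16  61 335] [0.5313 0.192 ] 0.1988054372035491 7.903926620613879
jaw [166 196  12  61 306] [0.516  0.3022] 0.19800481121276528 8.175337452330513
[0.5236 0.2471] 0.11126664775839837
chip [0.5231 0.2433 0.019 ]
jar [0.5611 0.4301]
bin [0.4134 0.4774]
solder [ 0.4284 -0.0213]
pl1 [0.7846 0.2979]
pl2 [0.7277 0.162 ]
sd1 [ 0.4998 -0.177 ]
sd2 [ 0.6494 -0.2746]
```

```bash
cat >> h.py <<'E'
def att(yaw,tilt,flip=0):
    x=np.array([np.cos(yaw),np.sin(yaw),0]);z=np.cos(tilt)*np.array([0,0,-1.])+np.sin(tilt)*x
    y=np.array([-x[1],x[0],0])*(-1 if flip else 1)
    return Ro.from_matrix(np.stack([np.cross(y,z),y,z],1)).as_euler("xyz")
E
python3 - <<'E'
from h import *
from scipy.optimize import least_squares
np.set_printoptions(precision=4,suppress=True)
T=r.read_camera("top");S=r.read_camera("scene")
# ring light lower rim, scene view: lowest dark pixel per column
im=S["image"].astype(int);dark=im.max(2)<62
P=[]
for u in range(247,271):
    v=[y for y in range(220,240) if dark[y,u]]
    if v:P.append(onz(S,(u,max(v)+.5),.124)[:2]); 
    print(u,max(v) if v else None,end=" ")
P=np.array(P);s=least_squares(lambda c:np.linalg.norm(P-c,axis=1)-.042,[.668,0],loss="soft_l1",f_scale=.001);print("\nring",s.x,np.abs(s.fun).mean())
# knob
for c,n,(x,y,w,h) in((T,"T",(230,183,20,22)),(S,"S",(262,160,14,14))):
    d=(c["image"][y:y+h,x:x+w].astype(int).max(2)<100).astype(np.uint8)
    k,l,st,ce=cv2.connectedComponentsWithStats(d);i=1+st[1:,4].argmax();print(n,st[i],ce[i]+[x,y])
    if n=="T":a=ce[i]+[x,y]
    else: print(cross(T,a,S,ce[i]+[x,y]), onz(T,a,.256))
# chip from scene, dark square on the board
d=((im.max(2)<75)[200:220,300:325]).astype(np.uint8)
k,l,st,ce=cv2.connectedComponentsWithStats(d);i=1+st[1:,4].argmax();print("chip S",st[i],ce[i]+[300,200],onz(S,ce[i]+[300,200],.019))
d=((T["image"].max(2)<85)[212:234,178:202]).astype(np.uint8)
k,l,st,ce=cv2.connectedComponentsWithStats(d);i=1+st[1:,4].argmax();print("chip T",st[i],ce[i]+[178,212],onz(T,ce[i]+[178,212],.019))
yaw=np.radians(-36.3);A=np.array([.668,-.002]);u=np.array([np.cos(yaw),np.sin(yaw)])
def ok(p,a):
    try:
        q=r.solve_ik(p,a);return None if q is None else np.array(q)
    except r.IKError:return None
for t in(60,75,90):
  for f in(0,1):
    print("knob",t,f,ok([*(A-.16*u),.256],att(yaw,np.radians(t),f)))
for t in(25,35,45):
  for sy in(-.06,.06):
    for f in(0,1):
      for nm,c,yw in(("st",np.array([.5235,.2445]),np.radians(8)),("end",A,yaw)):
        w=np.array([np.cos(yw),np.sin(yw)]);n=np.array([-w[1],w[0]])
        print(t,sy,f,nm,ok([*(c-.085*w+sy*n),.014],att(yw,np.radians(t),f)))
E
```

```text
247 229 248 230 249 231 250 232 251 232 252 233 253 233 254 233 255 233 256 233 257 234 258 234 259 234 260 234 261 234 262 234 263 233 264 233 265 233 266 232 267 232 268 231 269 230 270 228 
ring [0.6607 0.0045] 0.0013377213365460682
T [ 5  5 11 12 82] [240.0488 193.5488]
S [ 3  3  8 10 50] [268.94 166.96]
(array([0.5699, 0.0688, 0.2587]), np.float64(0.00413041773637049)) [0.5698 0.067  0.256 ]
chip S [  0   0  25  20 327] [310.8563 208.5015] [0.5326 0.2474 0.019 ]
chip T [ 7  6 10 10 78] [189.8846 222.7179] [0.524  0.2436 0.019 ]
knob 60 0 [-0.0355  0.578  -0.9541  2.221   1.5625  1.503  -0.9949]
knob 60 1 [-0.3621  0.4389 -0.5427  2.2367  1.4741  1.2755  2.1357]
knob 75 0 [-0.4505  0.6389 -0.5427  2.2672  1.6193  1.609  -1.2519]
knob 75 1 [-0.7532  0.5794 -0.1841  2.2839  1.5525  1.4078  1.8636]
knob 90 0 [-0.6229  0.8274 -0.3635  2.2537  1.6604  1.8278 -1.4567]
knob 90 1 [-0.6229  0.8274 -0.3635  2.2537  1.6604  1.8278  1.6849]
25 -0.06 0 st None
25 -0.06 0 end [-0.2797  0.6766 -0.003   2.1477  1.4585  0.3458 -0.7477]
25 -0.06 1 st None
25 -0.06 1 end [-0.2797  0.6766 -0.003   2
[... 580 characters left out ...]
0 end [-0.6404  0.8012  0.1811  1.9848  1.3497  0.4366 -0.8638]
35 0.06 1 st [-0.4863  0.7707 -0.5408  2.3484  2.0639  0.8471  2.0236]
35 0.06 1 end [-0.3537  0.7969 -0.1848  1.9672  1.4945  0.6694  2.254 ]
45 -0.06 0 st None
45 -0.06 0 end [-0.2452  0.8231 -0.2609  2.2512  1.9526  0.9211 -1.3608]
45 -0.06 1 st None
45 -0.06 1 end [-0.1564  0.8405 -0.3634  2.2463  1.9532  0.9881  1.825 ]
45 0.06 0 st None
45 0.06 0 end [-0.8265  0.8888  0.3102  2.0288  1.5735  0.5082 -1.2276]
45 0.06 1 st None
45 0.06 1 end [-0.7208  0.8654  0.1765  2.0226  1.6029  0.6045  1.9346]<sys>:0: UserWarning: Gimbal lock detected. Setting third angle to zero since it is not possible to uniquely determine all angles.
```

```bash
python3 - <<'E'
from h import *
np.set_printoptions(precision=4,suppress=True)
yaw=np.radians(-36.3);A=np.array([.664,0.]);u=np.array([np.cos(yaw),np.sin(yaw)])
D=[np.pi,0,0.36]
r.move_gripper(0.0)
r.move_pose([.19,-.40,.56],D); print(r.observe()["time"],r.observe()["ee_pos"])
r.move_pose([.36,.25,.50],[np.pi,0,-.6]); print(r.observe()["time"],r.observe()["joint_pos"])
a=att(yaw,np.radians(80),0)
r.move_pose([*(A-.17*u),.252],a)
o=r.observe();print(o["time"],o["ee_pos"],o["joint_pos"],o["ft_force"])
S=r.read_camera("scene");T=r.read_camera("top")
cv2.imwrite("pics/k1.png",np.hstack([cv2.resize(c["image"][y:y+120,x:x+100,::-1],None,fx=4,fy=4,interpolation=cv2.INTER_CUBIC) for c,x,y in((T,190,130),(S,220,110))]))
E
```

```text
2.6167 [ 0.19   -0.4003  0.5587]Traceback (most recent call last):
  File "<stdin>", line 7, in <module>
cell.IKError: the arm cannot take that pose within its joint ranges
```

```bash
python3 - <<'E'
from h import *
np.set_printoptions(precision=4,suppress=True)
yaw=np.radians(-36.3);A=np.array([.664,0.]);u=np.array([np.cos(yaw),np.sin(yaw)])
q=np.array(r.observe()["joint_pos"]);print(q)
q[0]=-.6; r.goto_joints(q); print(r.observe()["time"],r.observe()["ee_pos"])
a=att(yaw,np.radians(80),0)
r.move_pose([*(A-.17*u),.252],a)
o=r.observe();print(o["time"],o["ee_pos"],o["joint_pos"],o["ft_force"])
S=r.read_camera("scene");T=r.read_camera("top")
cv2.imwrite("pics/k1.png",np.hstack([cv2.resize(c["image"][y:y+120,x:x+100,::-1],None,fx=4,fy=4,interpolation=cv2.INTER_CUBIC) for c,x,y in((T,190,130),(S,220,110))]))
E
```

```text
[ 1.0542 -0.0037 -0.0281  1.4819 -0.0001  1.6657 -0.1848]
4.9417 [0.3836 0.2218 0.5587]
6.325 [0.5275 0.1005 0.2527] [-0.761   0.6644 -0.2343  2.2828  1.5537  1.5435 -1.3664] [ 0.0277 -0.0367  1.2686]
```

View pics/k1.png

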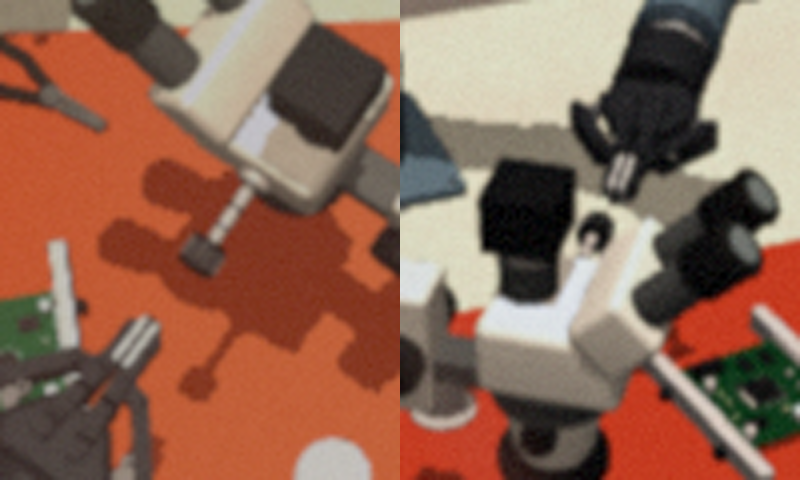

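```bash
python3 - <<'E'
from h import *
np.set_printoptions(precision=4,suppress=True)
yaw=np.radians(-36.3);u=np.array([np.cos(yaw),np.sin(yaw),0])
T=r.read_camera("top");o=r.observe();p0=o["ee_pos"];print("tip px",proj(T,p0))
print(r.move_l(p0+.03*u,vel=.06),r.move_l(p0+.065*u,vel=.02,force_limit=3.0))
o=r.observe();p=o["ee_pos"];print(o["time"],p,o["ft_force"],(p-p0)@u, "axis est",p[:2]+.128*u[:2])
if (p-p0)@u<.055:
    print(r.move_l(p+.0165*u,vel=.02,force_limit=25));o=r.observe();print(o["ee_pos"],(o["ee_pos"]-p)@u,o["ft_force"])
    r.hold(.2);r.move_l(p-.04*u,vel=.1)
T=r.read_camera("top")
d=(T["image"][170:205,230:262].astype(int).max(2)<100).astype(np.uint8)
k,l,st,ce=cv2.connectedComponentsWithStats(d)
for i in range(1,k):
    if st[i,4]>40: c=ce[i]+[230,170];print(st[i],c,onz(T,c,.256))
print(r.observe()["time"])
E
```

```text
tip px [227.612  209.9119]
False True
8.0167 [0.5632 0.0745 0.2529] [-1.6409  1.7756  2.0458] 0.044256193453047266 axis est [ 0.6664 -0.0013]
False
[0.5763 0.0648 0.2526] 0.0163562823082958 [-1.5063  1.0092 -1.1971]
[ 8 13 12 11 85] [243.5529 188.2   ] [0.5839 0.0574 0.256 ]
9.975
```

```bash
cat >> h.py <<'E'
TILT=np.radians(30)
def grip(c,yw,gx=-.085,gy=.06,z=.009):
    w=np.array([np.cos(yw),np.sin(yw)]);n=np.array([-w[1],w[0]])
    return np.array([*(np.array(c)+gx*w+gy*n),z]),att(yw,TILT)
def zt(yw): return np.array([np.cos(yw)*np.sin(TILT),np.sin(yw)*np.sin(TILT),-np.cos(TILT)])
E
python3 - <<'E'
from h import *
np.set_printoptions(precision=4,suppress=True)
y0=np.radians(8);p,a=grip([.524,.2445],y0)
for c,yw in(([.524,.2445],y0),([.53,.2],np.radians(-36)),([.666,-.002],np.radians(-36.3))): print(r.solve_ik(*grip(c,yw)))
r.move_pose(p-.11*zt(y0),a);r.move_gripper(1.0)
print(r.move_l(p,vel=.08,force_limit=8))
o=r.observe();print(o["time"],o["ee_pos"]-p,o["joint_pos"],o["ft_force"])
T=r.read_camera("top");S=r.read_camera("scene")
cv2.imwrite("pics/g1.png",np.hstack([cv2.resize(c["image"][y:y+120,x:x+100,::-1],None,fx=4,fy=4,interpolation=cv2.INTER_CUBIC) for c,x,y in((T,140,170),(S,265,140))]))
E
```

```text
[-0.5424  0.7164 -0.4254  2.3121  1.9925  0.6558 -1.0473]
[-0.5762  0.8289 -0.4426  1.9263  1.2412  0.9101 -0.9818]
[-0.262   0.7924 -0.2534  1.939   1.3963  0.6391 -0.7384]Traceback (most recent call last):
  File "<stdin>", line 5, in <module>
cell.IKError: the arm cannot take that pose within its joint ranges
```

```bash
python3 - <<'E'
from h import *
y0=np.radians(8);p,a=grip([.524,.2445],y0)
def ok(q,a=a):
    try:return r.solve_ik(q,a) is not None
    except r.IKError:return False
for h in(.02,.04,.06,.08,.1,.14):
    print(h,"up",ok(p+[0,0,h]),"back",ok(p-h*zt(y0)),"up+fwd.5",ok(p+[.5*h,.07*h,h]),"15deg up",ok(p+[0,0,h],att(y0,np.radians(15))))
E
```

```text
0.02 up True back True up+fwd.5 True 15deg up True
0.04 up True back True up+fwd.5 True 15deg up True
0.06 up True back True up+fwd.5 True 15deg up True
0.08 up True back True up+fwd.5 True 15deg up True
0.1 up True back False up+fwd.5 True 15deg up True
0.14 up True back False up+fwd.5 True 15deg up True
```

```bash
python3 - <<'E'
from h import *
np.set_printoptions(precision=4,suppress=True)
y0=np.radians(8);p,a=grip([.524,.2445],y0)
r.move_pose(p+[0,0,.1],a);r.move_gripper(1.0)
print(r.move_l(p,vel=.08,force_limit=8))
o=r.observe();print(o["time"],o["ee_pos"]-p,o["joint_pos"],o["ft_force"])
T=r.read_camera("top");S=r.read_camera("scene")
cv2.imwrite("pics/g1.png",np.hstack([cv2.resize(c["image"][y:y+120,x:x+100,::-1],None,fx=4,fy=4,interpolation=cv2.INTER_CUBIC) for c,x,y in((T,140,170),(S,265,140))]))
E
```

```text
False
13.1167 [0.0002 0.0002 0.0004] [-0.5395  0.7163 -0.4289  2.3119  1.9915  0.6577 -1.0452] [-0.6641 -0.0747  0.2388]
```

View pics/g1.png

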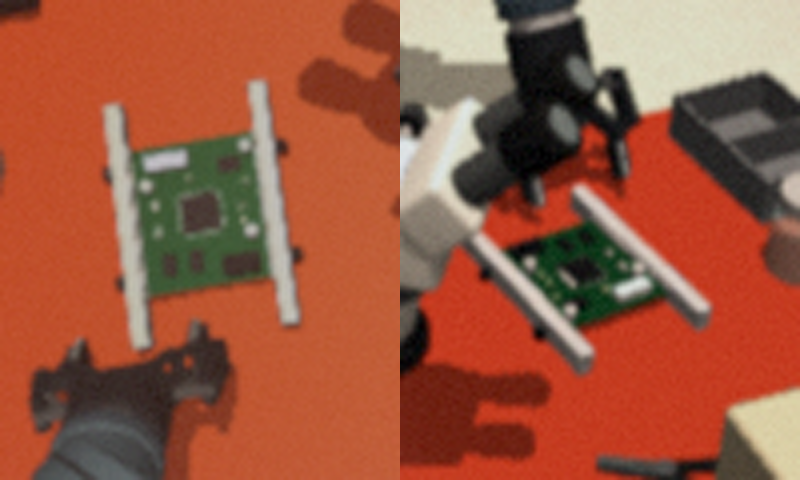

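```bash
python3 - <<'E'
from h import *
np.set_printoptions(precision=4,suppress=True)
r.move_gripper(0.0);o=r.observe();print(o["time"],o["grip_width"],o["grasp_force"],o["ft_force"])
p,a=grip([.53,.2],np.radians(-36.3))
r.move_l(p,vel=.035,attitude=a);o=r.observe();print(o["time"],o["ee_pos"]-p,o["ft_force"],o["grasp_force"])
p,a=grip([.666,-.002],np.radians(-36.3))
r.move_l(p,vel=.08,attitude=a);o=r.observe();print(o["time"],o["ee_pos"]-p,o["ft_force"],o["grasp_force"])
T=r.read_camera("top");S=r.read_camera("scene")
print("expected chip px S",proj(S,[.666,-.002,.019]))
cv2.imwrite("pics/e1.png",np.hstack([cv2.resize(c["image"][y:y+120,x:x+100,::-1],None,fx=4,fy=4,interpolation=cv2.INTER_CUBIC) for c,x,y in((T,190,120),(S,210,170))]))
E
```

```text
13.875 0.1477118564518779 59.21537518501282 [-2.6379 -0.5697  5.0593]
15.9083 [0.0004 0.0005 0.0003] [2.7151 3.3613 2.1897] 58.92306447029114
19.1 [-0.0016  0.0047  0.0002] [-7.0066  9.8094 14.8072] 61.01992607116699
expected chip px S [257.2336 251.4069]
```

View pics/e1.png

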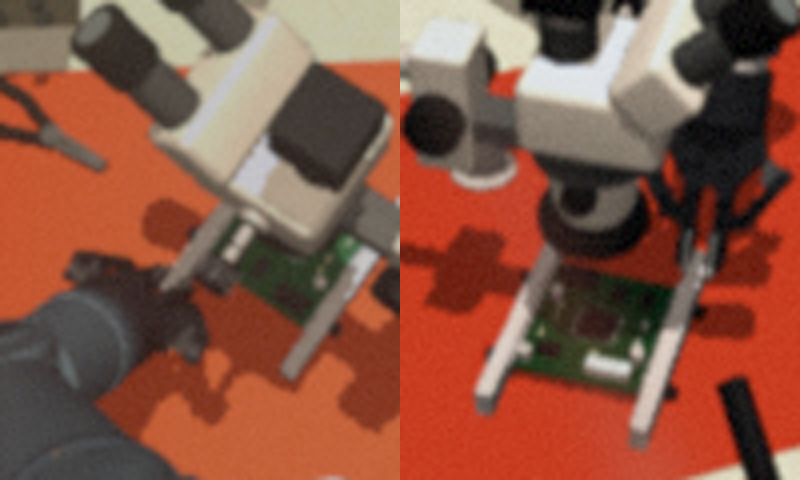

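```bash
python3 - <<'E'
from h import *
np.set_printoptions(precision=4,suppress=True)
T=r.read_camera("top");S=r.read_camera("scene")
for A in([.666,-.002],[.661,.0045]):
    A=np.array(A);d=S["eye"][:2]-A;d/=np.linalg.norm(d);n=np.array([-d[1],d[0]])
    print(A,"near rim",proj(S,[*(A+.042*d),.124]),"sides",proj(S,[*(A+.042*n),.133]),proj(S,[*(A-.042*n),.133]))
dark=S["image"].astype(int).max(2)<62
for v in(222,224,226,228):
    u=np.where(dark[v,240:280])[0]+240;print(v,u.min(),u.max(),end=" ; ")
c=(259.25,250.75)
im=S["image"][240:262,247:272].astype(int);m=((im[...,1]-im[...,0]<8)&(im.max(2)<105)).astype(np.uint8)
k,l,st,ce=cv2.connectedComponentsWithStats(m)
for i in range(1,k):
    if st[i,4]>30:print("chip cand",st[i],ce[i]+[247,240],onz(S,ce[i]+[247,240],.019))
print("chip eye",onz(S,c,.019))
g=lambda x,y:(210+(x-400)/4,170+y/4);f=lambda x,y:(190+x/4,120+y/4)
def yw(c,a,b):
    d=onz(c,b,.024)-onz(c,a,.024);return np.degrees(np.arctan2(d[1],d[0])),np.linalg.norm(d)
print("S jaw-",yw(S,g(545,255),g(488,388)),"jaw+",yw(S,g(688,300),g(642,428)),"T jaw-",yw(T,f(292,368),f(365,260)))
o=r.observe();print(o["time"],o["ee_pos"],o["ft_force"])
E
```

```text
[ 0.666 -0.002] near rim [257.1947 235.9156] sides [271.3452 223.9522] [242.9879 224.0165]
[0.661  0.0045] near rim [258.6343 234.2851] sides [272.7599 222.4496] [244.5224 222.4294]
222 245 279 ; 224 245 279 ; 226 246 271 ; 228 246 270 ; chip cand [  0   0  25  22 377] [256.7454 248.8859] [0.655  0.0004 0.019 ]
chip eye [0.6655 0.0049 0.019 ]
S jaw- (np.float64(-35.33164707832167), np.float64(0.15141032306097071)) jaw+ (np.float64(-36.689652584634324), np.float64(0.13888979721100753)) T jaw- (np.float64(-35.474317282908366), np.float64(0.1073633641430677))
19.3 [0.6314 0.1014 0.0092] [-7.1524 10.758  13.2082]
```

```bash
python3 - <<'E'
from h import *
np.set_printoptions(precision=4,suppress=True)
yaw=np.radians(-36.3);u=np.array([np.cos(yaw),np.sin(yaw)]);n=-np.array([u[1],-u[0]])
T=r.read_camera("top");S=r.read_camera("scene")
f=lambda x,y:(190+x/4,120+y/4)
print("jaw- n (T)",[onz(T,f(*q),.024)[:2]@n+.06 for q in((292,368),(365,260))],"knob n",onz(T,(243.55,188.2),.256)[:2]@n)
print("knob S-only",onz(S,(268.94,166.96),.256),"tip S",onz(S,(275,157.5),.256),"vs .5275 .1005")
p=r.observe()["ee_pos"]
r.move_l(p+[0,0,.0015],vel=.02);o=r.observe();print(o["ee_pos"],o["ft_force"])
q,a=grip([.666,-.002],yaw,z=.0107)
r.move_l(q,vel=.02,attitude=a);o=r.observe();print(o["time"],o["ee_pos"]-q,o["ft_force"])
E
```

```text
jaw- n (T) [np.float64(0.39140187732593246), np.float64(0.39294902454510533)] knob n 0.39199716723569267
knob S-only [0.5665 0.0724 0.256 ] tip S [0.5241 0.1092 0.256 ] vs .5275 .1005
[0.6302 0.1006 0.0097] [-0.1469  0.919  -2.252 ]
20.2167 [ 0.     -0.0013 -0.0001] [ 1.4799 -0.9503 -4.5188]
```

```bash
python3 - <<'E'
from h import *
T=r.read_camera("top");S=r.read_camera("scene");print(r.observe()["ee_pos"])
cv2.imwrite("pics/e2.png",np.hstack([cv2.resize(c["image"][y:y+60,x:x+40,::-1],None,fx=10,fy=10,interpolation=cv2.INTER_CUBIC) for c,x,y in((T,240,165),(S,240,210))]))
E
```

```text
[0.63299277 0.09564402 0.01064439]
```

View pics/e2.png

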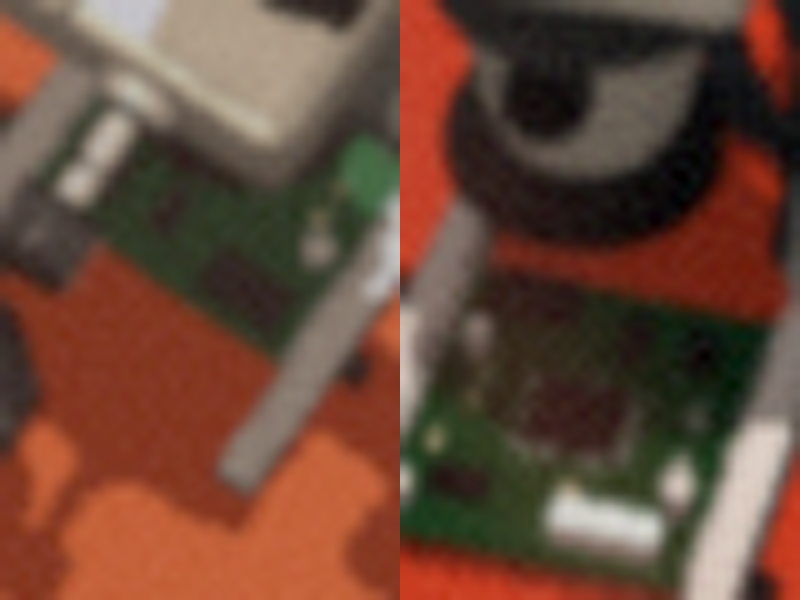

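```bash
python3 - <<'E'
from h import *
np.set_printoptions(precision=4,suppress=True)
yaw=np.radians(-36.3);u=np.array([np.cos(yaw),np.sin(yaw)]);n=np.array([-u[1],u[0]])
T=r.read_camera("top");S=r.read_camera("scene")
e=onz(T,(263.7,212.8),.024)[:2]; print("centre from jaw end u,n",e@u+.1,e@n+.06)
k=onz(T,(243.9,188.5),.256)[:2];print("axis from knob",k@u+.101,k@n)
c=onz(S,(257.5,251.7),.019)[:2];print("S chip u,n",c@u,c@n)
d=np.array(S["eye"][:2])-c;d/=np.linalg.norm(d)
l=onz(S,(258.5,234.8),.124)[:2]-.042*d;print("S lens u,n",l@u,l@n)
E
```

```text
centre from jaw end u,n 0.540353937070027 0.3880639958300863
axis from knob 0.5374738045138227 0.3907666781741575
S chip u,n 0.5389353127620284 0.3938255361903357
S lens u,n 0.5323178650507243 0.39503003169716333
```

```bash
python3 - <<'E'
from h import *
np.set_printoptions(precision=4,suppress=True)
yaw=np.radians(-36.3);u=np.array([np.cos(yaw),np.sin(yaw),0]);n=np.array([-u[1],u[0],0])
p=r.observe()["ee_pos"]
r.move_l(p-.0045*u+.002*n,vel=.01);o=r.observe();print((o["ee_pos"]-p)@u,(o["ee_pos"]-p)@n,o["ft_force"])
r.move_gripper(1.0);p=r.observe()["ee_pos"]
r.move_l(p-.15*zt(yaw),vel=.1);o=r.observe();print(o["time"],o["ee_pos"],o["ft_force"])
T=r.read_camera("top");S=r.read_camera("scene")
cv2.imwrite("pics/e3.png",np.hstack([cv2.resize(c["image"][y:y+75,x:x+50,::-1],None,fx=8,fy=8,interpolation=cv2.INTER_CUBIC) for c,x,y in((T,230,155),(S,240,210))]))
E
```

```text
-0.004926624731011388 0.002417551982185367 [ 0.0781  0.7289 -2.8256]
23.35 [0.57   0.1442 0.1401] [0.3743 0.6141 0.6574]
```

View pics/e3.png

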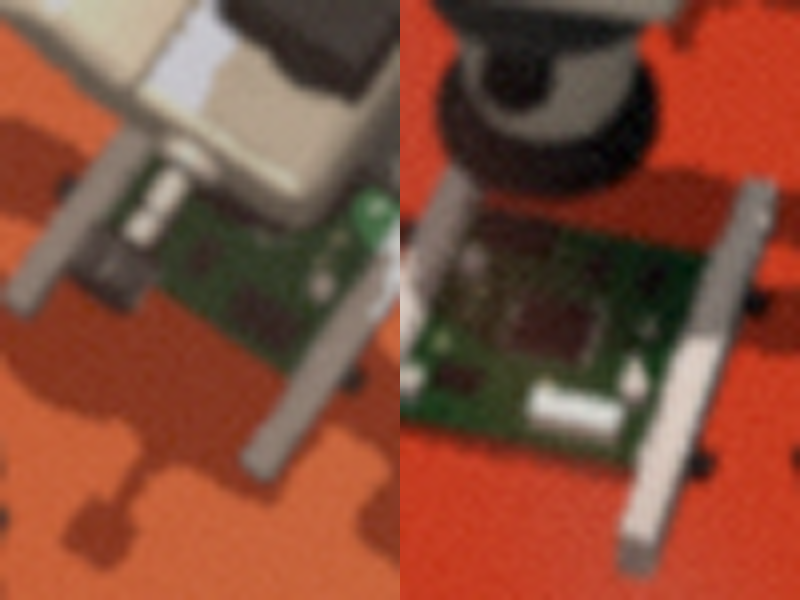

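```bash
python3 - <<'E'
from h import *
np.set_printoptions(precision=4,suppress=True)
yaw=np.radians(-36.3);u=np.array([np.cos(yaw),np.sin(yaw)]);n=np.array([-u[1],u[0]])
T=r.read_camera("top");S=r.read_camera("scene")
f=lambda x,y:(230+x/8,155+y/8)
R=onz(T,f(259,464),.024)[:2];L=onz(T,f(21,298),.024)[:2]
print("R",R@u+.1,R@n+.06,"L",L@u+.1,L@n-.06,"len",np.linalg.norm(L-R),"yaw",np.degrees(np.arctan2(*(L-R)[::-1]))-90)
k=onz(T,f(113,270),.256)[:2];print("axis from knob",k@u+.101,k@n)
c=onz(S,(259.4,250.6),.019)[:2];print("S chip u,n",c@u,c@n)
d=np.array(S["eye"][:2])-c;d/=np.linalg.norm(d)
l=onz(S,(258.4,234.7),.124)[:2]-.042*d;print("S lens u,n",l@u,l@n)
o=r.observe();print(o["ee_pos"],o["ft_force"],o["time"])
E
```

```text
R 0.5373812839899618 0.3912101794249676 L 0.5382793897032544 0.38999542931622994 len 0.11878864501963927 yaw -36.73319087583574
axis from knob 0.5372601793068461 0.3898869531083892
S chip u,n 0.5326444738574 0.3981993307801725
S lens u,n 0.531916889705546 0.39488265547484946
[0.5701 0.1444 0.1403] [-0.6443 -0.1887  0.2578] 23.55
```

Both views agree to within about 3 mm, the jaws are in line with the rod to about 0.5°, the rod has moved 16 mm and the gripper is clear. I'm handing in.

```bash
python3 -c "
from h import *
print(r.hand_in())"
```

```text
the job is handed in; nothing more can be done
None
```

I handed the job in at about 24 s, before any verdict was shown: by my camera measurements the chip is within about 4 mm of the lens axis, the jaws are within about 1° of the rod's direction, the rod is pushed in about 16 mm to its middle click, the gripper is open and clear, and I saw no bystander touched (not re-measured at the end).

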